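# Load the lunch boxes into the sloped serving tray

## Robot

A 6-joint arm with a two-finger parallel gripper is mounted at the origin on the work surface. World frame = base frame: x ahead of the robot, y to its left, z up, the work surface at z = 0. Lengths are in mm, angles in degrees, forces in N, time in s.
With the tool pointing down it reaches from about 300 to 850 mm from the base axis. Payload 4.2 kg.
Tool frame: the origin (TCP) lies at the very end of the fingers, on their centre line; the grasp point (between the pads) lies 19 mm behind it (env.grasp_offset is the distance from the TCP to the grasp point, in mm); z points along the fingers, y is the line along which they close (so a half turn about z gives the same grasp; the last joint's range is limited). The gripper opens to 91 mm and grips with 3 to 60 N. Pads are 32 mm wide; open, the fingers measure 118 mm over their backs; the gripper's body (76 mm by 178 mm) begins 60 mm behind the grasp point.
Start: joints at [74.026, 18.312, 89.639, -0, 72.044, -1.146], TCP at [147.156, 555.867, 213.976] pointing down, gripper open.
Joint ranges: [-177.97, 177.97], [-48.28, 115.42], [12.27, 149.76], [-77.06, 257.06], [2.81, 150.46], [-146.56, 146.56]. Speed limits (degrees/s): [147.25, 147.25, 180, 180, 180, 180].

## Interface

Orientations are given as [roll, pitch, yaw] about the fixed x, y, z axes, in that order (R = Rz(yaw) Ry(pitch) Rx(roll)).
In Python, from workcell import env gives the robot as it stands. The module is installed in compiled form; this text tells all that it offers.
- The arm moves only by the tool send_rows, never from a script. Its argument "motion" is a list of rows, each an object of numbers: "tx", "ty", "tz": the shift along the tool's x, y, z in units of 500 mm (1.0 is 500 mm); "rx", "ry", "rz": the turn, a rotation vector about the tool's x, y, z in units of 30 degrees (1.0 is 30 degrees); "gripper": the closure, from -1 (fully open) to 1 (shut). In form: [{"tx": .., "ty": .., "tz": .., "rx": .., "ry": .., "rz": .., "gripper": ..}, ...]. A call has 1 to 12 rows; each row shifts and turns the commanded pose from where the row before left it, along the tool's axes as they then stand; what a row does not reach is not made up. A row lasts 1/8 s, in which the tool goes at most 62.5 mm and 10.7 degrees, less where a joint would pass 70% of its speed; a pose out of reach is approached as far as the arm can. A call with a number of a shift or a turn outside -1 to 1 is refused whole. A call with a gripper value outside its range is refused whole. The fingers move at their own pace and stop on an object; "grip_force" is the grip in N (left out, the last holds). Time passes only in rows, so rows that do not move let the fingers close. It gives the time, the measured TCP pose, the force, the opening and the grip force at its end, in the units of the state.
- env.state(): the state, without advancing time (a new reading comes with each control period).
- env.grab_frame(name): name is "scene" or "top" or "wrist"; returns a dict with "frame" (384x512x3 uint8, red, green, blue), "vertical_fov" (degrees; the focal length in pixels is half the picture's height over the tangent of half this angle, whatever the lens; pixels are square), "cx", "cy" (the principal point, pixels), "rvec" (rotation vector, rad) and "tvec" (3), from world to camera coordinates, as OpenCV has them; the wrist camera has in their place "T_tool_cam" (4x4, takes a point from camera to tool coordinates, whose origin is the TCP and whose axes are the flange's). Camera axes: x right, y down, z forward; pixel columns grow to the right and rows downward; lengths in mm; the calibration is good to about 2 mm. The wrist camera is an equidistant fisheye: a pixel r from the principal point sees the ray r / f radians off the axis. A picture is of the moment at which its call begins: read the wrist's pose just before it. There is no depth.
- env.job_done(): hands the job in; it is judged then, once.
The state is a dict: "time_s": time; "qpos": joint angles; "qvel": joint speeds; "effort": joint torques, N m; "ee_pos": TCP position; "ee_rot": TCP orientation; "force": force on the tool from outside, world axes, zero at the start; "torque": the same for the moment, N m; "gripper_width": finger opening in mm; "gripper_force": force on a finger pad.
Only numpy, scipy, OpenCV 4.12 (cv2) and the standard library are available. Lean on these libraries where they do the work, as an engineer would, in place of code of your own. Each camera call takes 0.05 s, during which the arm holds its last target. There are 200 camera calls.

## Task

Put the yellow-lidded cheese box and the pink-lidded ham box away in the sloped serving tray, each in the lane marked with its own colour: lid up and lengthwise, slid down the slope under the clear guard until it is flat on the tray and fully home against the stop at the bottom. Be gentle: do not drop a box or let it shoot down the tray, and leave the other things on the table where they are.

Things in the scene. Friction and masses are not known exactly. Their poses are not given: they have to be found in the camera images.
- rack: The sloped serving tray, fixed: wooden sides, grey floor, two lanes side by side running down away from the robot at 25 degrees to a wooden stop 45 mm high at the far end. 280 mm long, 184 mm wide, 155 mm high. Origin on the table under its middle; x level, towards the low end. A box laid on the slope stays where it is laid; a light push (under 4 N) slides it.
- guard_edge (a point): Middle of the underside of the clear guard's black uphill edge. The guard is a flat plate parallel to the floor across both lanes, from this edge (88 mm uphill of the stop) down to the stop: underside 80 mm, top 88 mm above the lane floor, on two posts outside the lanes (tray 184 mm wide there). A box 55 mm high passes under it; a gripper above a box does not.
- tray_top (a point): Middle of the upper edge of the tray's floor at its uphill (near) end, between the lanes, 290 mm along the slope from the stop.
- cheese_lane: The lane marked yellow (strip at the floor's uphill end, tag on the stop); left or right lane, varies. Origin = where a box's centre lies when fully home: mid-lane, 60 mm uphill of the stop, 27.5 mm above the floor. x downhill along the floor (25 deg below level), y across, z square to the floor, up. Floor runs from x = -230 mm to the stop's face at x = +60 mm. 75 mm wide inside; side walls 10 mm high.
- ham_lane: The lane marked pink (strip at the floor's uphill end, tag on the stop); left or right lane, varies. Origin = where a box's centre lies when fully home: mid-lane, 60 mm uphill of the stop, 27.5 mm above the floor. x downhill along the floor (25 deg below level), y across, z square to the floor, up. Floor runs from x = -230 mm to the stop's face at x = +60 mm. 75 mm wide inside; side walls 10 mm high.
- cheese_box_center (a point): Centre (half-way up) of the food box with the yellow lid: white, 120 x 62 x 55 mm (its x, y, z), 0.2 to 0.42 kg, loose and flat on the table at the start. x along its length; either end may go first. Grip it across the 62 mm width. In a lane the low side walls reach 10 mm up its sides: keep fingertips 12 mm or more above its underside.
- ham_box_center (a point): Centre (half-way up) of the food box with the pink lid: white, 120 x 62 x 55 mm (its x, y, z), 0.2 to 0.42 kg, loose and flat on the table at the start. x along its length; either end may go first. Grip it across the 62 mm width. In a lane the low side walls reach 10 mm up its sides: keep fingertips 12 mm or more above its underside.
- cheese_box: The yellow-lidded box itself; origin at the centre of its underside, axes as at its centre.
- ham_box: The pink-lidded box itself; origin at the centre of its underside, axes as at its centre.
- salad_box_center (a point): Bystander: centre of a third food box with a green lid, same 120 x 62 x 55 mm size. Leave it.
- mug_mid (a point): Bystander: white mug, 82 mm wide, 92 mm high; point half-way up.
- jar_mid (a point): Bystander: amber jar with red cap, 66 mm wide, 100 mm high; point half-way up.
- bottle_mid (a point): Bystander: green bottle, 66 mm wide, 200 mm high; point half-way up.
- plate_mid (a point): Bystander: white plate, 200 mm wide, 20 mm high; point at its middle.
- shaker_mid (a point): Bystander: steel salt shaker, 44 mm wide, 90 mm high; point half-way up.
Not all that is in view belongs to the job. What is shaped like the cheese_box but blue is not meant. Leave any purple look-alike of the ham_box alone.

How it is judged (in metres and radians):
At the end, for the whole second after the job is handed in: Both boxes are home in the lanes of their own colours, lid up and at rest: centre within 5 mm of the home point along the slope and 10 mm across, flat on the floor (6 mm, 0.08 rad), in line with the lane (0.12 rad) (x of cheese_box_center in the frame of cheese_lane between -0.005 and 0.005 m and y of cheese_box_center in the frame of cheese_lane between -0.01 and 0.01 m and z of cheese_box_center in the frame of cheese_lane between -0.006 and 0.006 m and angle between the x axis of cheese_box_center and the x axis of cheese_lane, either way round below 0.12 rad and angle between the z axis of cheese_box_center and the z axis of cheese_lane, either way round below 0.08 rad and angle between each of cheese_box_center, ham_box_center's own z axis and vertical below 0.8 rad and linear speed of each of cheese_box, ham_box below 0.01 m/s and x of ham_box_center in the frame of ham_lane between -0.005 and 0.005 m and y of ham_box_center in the frame of ham_lane between -0.01 and 0.01 m and z of ham_box_center in the frame of ham_lane between -0.006 and 0.006 m and angle between the x axis of ham_box_center and the x axis of ham_lane, either way round below 0.12 rad and angle between the z axis of ham_box_center and the z axis of ham_lane, either way round below 0.08 rad); the robot touches nothing.
It fails at once if the cheese box is dropped or shoots away (faster than 0.5 m/s with no finger on it) (linear speed of cheese_box above 0.5 m/s and contact force between cheese_box and the fingers below 0.05 N).
It fails at once if the ham box is dropped or shoots away (faster than 0.5 m/s with no finger on it) (linear speed of ham_box above 0.5 m/s and contact force between ham_box and the fingers below 0.05 N).
It fails at once if a bystander is moved by more than 40 mm or knocked over (distance of any of salad_box_center, mug_mid, jar_mid, bottle_mid, plate_mid, shaker_mid from where it was at the start of the episode above 0.04 m or angle between any of salad_box_center, mug_mid, jar_mid, bottle_mid, plate_mid, shaker_mid's own z axis and vertical above 0.7 rad).
It also fails if it takes over 72 s, if anything falls off the work surface, if the arm or the gripper's body presses on something with over 40 N, if the wrist force passes 120 N, or if a joint passes its speed limit or range.

## Working session

There is one attempt and no reset: what is moved stays moved. The work goes in short steps, Python scripts to look and compute and a tool call to move; the robot and the scene stay as the last step left them, time stands still between calls to the robot, and variables do not carry over. Pictures are saved under pics/ and viewed, at most 11 in all, crops included, and the job is handed in when it is done.

Besides the shell and the picture viewer there is one more tool, called after ">>>" by a JSON object that holds its "fn" and its "kwargs". send_rows: Moves the arm, as the interface text tells. Shifts and turns lie within -1 to 1; 1 stands for 500 mm of shift or 30 degrees of turn. Its arguments: {"type":"object","properties":{"motion":{"type":"array"},"grip_force":{"type":"number"}},"required":["motion"]}

```bash
mkdir -p pics; python3 - <<'E'
from workcell import env
import cv2,pickle
s=env.state();print(s)
for n in("scene","top"):
    f=env.grab_frame(n);pickle.dump(f,open(n+".pkl","wb"))
    cv2.imwrite(f"pics/{n}0.png",cv2.resize(f["frame"][:,:,::-1],(768,576)))
    print({k:v for k,v in f.items() if k!="frame"})
E
```

```text
{'time_s': 0.0, 'qpos': array([ 7.40241041e+01,  1.83515563e+01,  8.97068368e+01, -2.67169753e-03,
        7.20429892e+01, -1.14727446e+00]), 'qvel': array([ 0.040896  ,  0.06304671,  0.0384165 , -0.06139728,  0.03658391,
        0.00922737]), 'effort': array([ 3.08652190e-03, -4.12452614e+01, -2.31975532e+01,  7.29665207e-02,
        4.57868027e-02, -1.59408901e-04]), 'ee_pos': array([147.04667885, 555.35683296, 213.11820824]), 'ee_rot': array([-1.79898587e+02,  5.09669544e-04,  1.65172205e+02]), 'force': array([ 0.09584873, -0.05749384,  1.09815693]), 'torque': array([-0.01493682, -0.05084036, -0.0164386 ]), 'gripper_force': 0.0, 'gripper_width': 91.16264810958165}
{'vertical_fov': 57.8309095483434, 'cx': 250.4838808926819, 'cy': 194.5664090752781, 'rvec': array([ 2.01870781,  0.97694794, -0.47563008]), 'tvec': array([-309.86981116, -149.85457682, 1595.81140382])}
{'vertical_fov': 54.6562074004742, 'cx': 262.29078091747954, 'cy': 192.64009216247464, 'rvec': array([ 2.13137059, -2.18140268,  0.13542146]), 'tvec': array([  16.8039399 ,  491.73359434, 1592.96525596])}
```

View pics/top0.png

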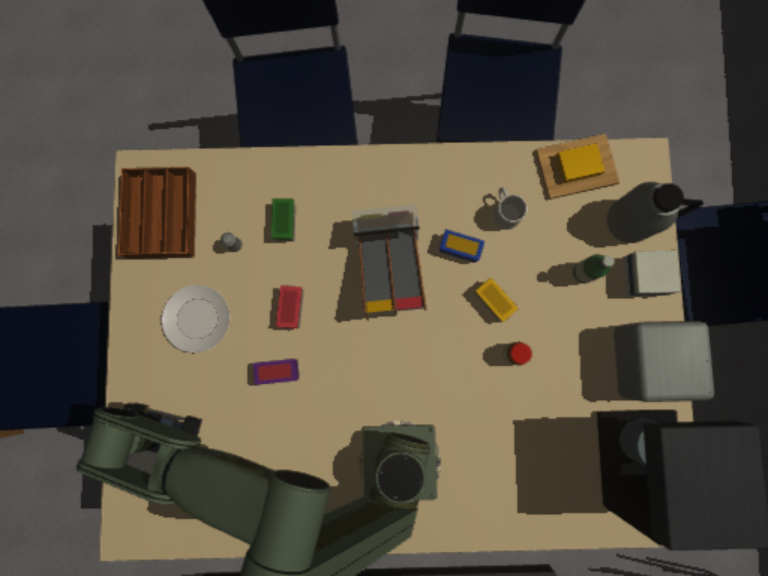

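View pics/scene0.png

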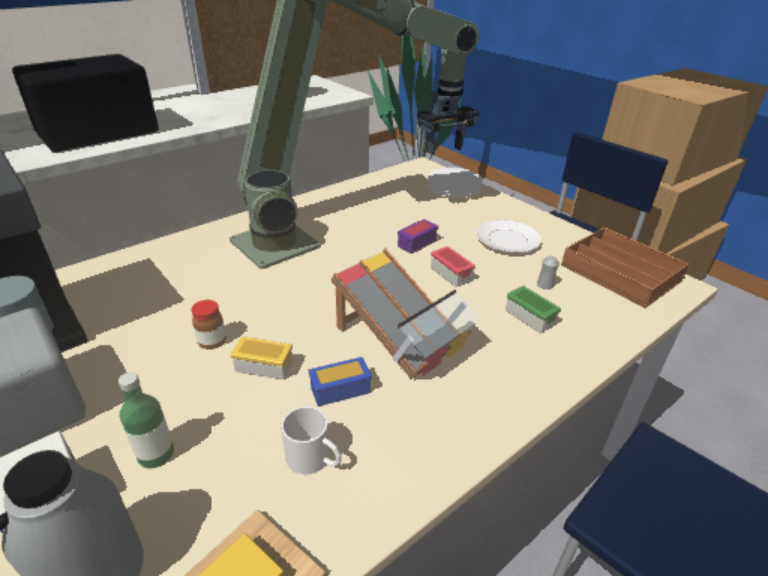

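The top view (768x576) shows the cheese candidates: yellow lid on white body (496,300), blue look-alike (462,246), and yellow block on board (580,162). Ham candidates: pink lid on white body (289,307) and purple look-alike (274,372). I choose (496,300) and (289,307). The yellow lane is on the left (strip at 379,306) and the pink lane on the right (409,303).

```bash
cat > h.py <<'E'
import numpy as np,cv2,pickle
from scipy.spatial.transform import Rotation as R
def cam(f):
    h,w=f["frame"].shape[:2];fo=h/2/np.tan(np.radians(f["vertical_fov"]/2))
    K=np.array([[fo,0,f["cx"]],[0,fo,f["cy"]],[0,0,1]])
    return K,R.from_rotvec(f["rvec"]).as_matrix(),np.array(f["tvec"])
def plane(f,uv,z):
    K,r,t=cam(f);uv=np.atleast_2d(uv)
    d=(np.linalg.inv(K)@np.c_[uv,np.ones(len(uv))].T).T@r
    c=-r.T@t
    return c+d*((z-c[2])/d[:,2])[:,None]
def tri(f1,p1,f2,p2):
    A=[cam(f) for f in(f1,f2)];P=[K@np.c_[r,t] for K,r,t in A]
    X=cv2.triangulatePoints(P[0],P[1],np.array(p1,float).reshape(2,1),np.array(p2,float).reshape(2,1))[:,0]
    return X[:3]/X[3]
def proj(f,X):
    K,r,t=cam(f);p=(K@(r@np.atleast_2d(X).T+t[:,None])).T;return p[:,:2]/p[:,2:]
E
python3 - <<'E'
from h import *
F={n:pickle.load(open(n+".pkl","rb")) for n in("top","scene")}
t=F["top"]
hsv=cv2.cvtColor(t["frame"],cv2.COLOR_RGB2HSV)
for nm,c in(("cheese",(496,300)),("ham",(289,307))):
    u,v=int(c[0]/1.5),int(c[1]/1.5)
    roi=np.zeros(hsv.shape[:2],np.uint8);roi[v-25:v+25,u-25:u+25]=1
    H,S,V=cv2.split(hsv); print(nm,hsv[v,u])
    m=((S>115)&(V>90)).astype(np.uint8)*roi
    if nm=="cheese": m&=((H>18)&(H<32)&(S>150))
    n,l,st,ce=cv2.connectedComponentsWithStats(m);k=l[v,u];k=k or 1+np.argmax(st[1:,4])
    p=np.argwhere(l==k)[:,::-1].astype(np.float64)
    w=plane(t,p,55)[:,:2].astype(np.float32)
    print(nm,len(p),cv2.minAreaRect(w),w.mean(0))
a=cv2.resize(t["frame"][130:215,225:295],None,fx=6,fy=6,interpolation=cv2.INTER_CUBIC)
b=cv2.resize(F["scene"]["frame"][160:255,215:325],None,fx=5,fy=5,interpolation=cv2.INTER_CUBIC)
cv2.imwrite("pics/ct.png",a[:,:,::-1]);cv2.imwrite("pics/cs.png",b[:,:,::-1])
c=np.hstack([cv2.resize(t["frame"][v-25:v+25,u-25:u+25],(400,400),interpolation=cv2.INTER_CUBIC) for u,v in((330,200),(193,205))])
cv2.imwrite("pics/cb.png",c[:,:,::-1])
E
```

```text
cheese [ 21 216 137]
cheese 399 ((452.86041259765625, -287.66510009765625), (119.57398986816406, 61.57221221923828), 38.76026916503906) [ 452.6348 -287.7026]
ham [  0 168 114]
ham 407 ((447.33770751953125, 306.6566467285156), (63.40390396118164, 119.44901275634766), 84.46990966796875) [447.10376 306.8043 ]
```

View pics/ct.png

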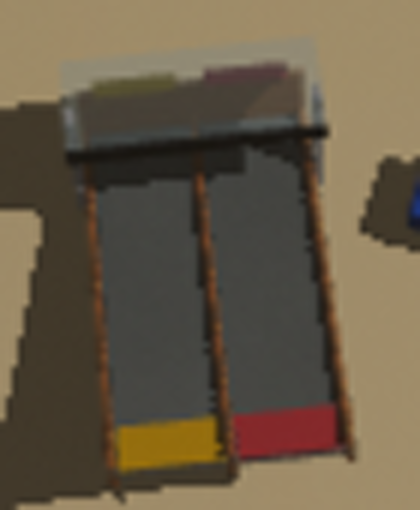

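View pics/cs.png

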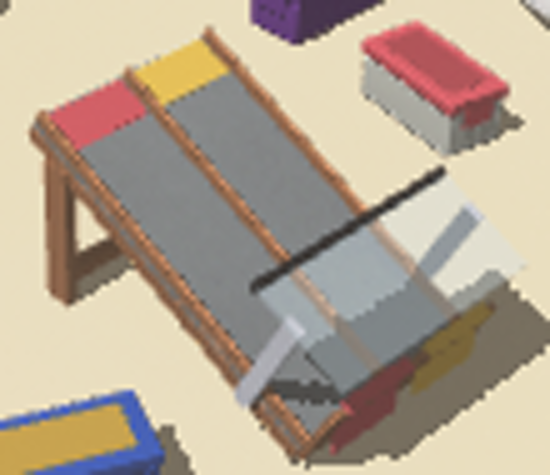

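View pics/cb.png

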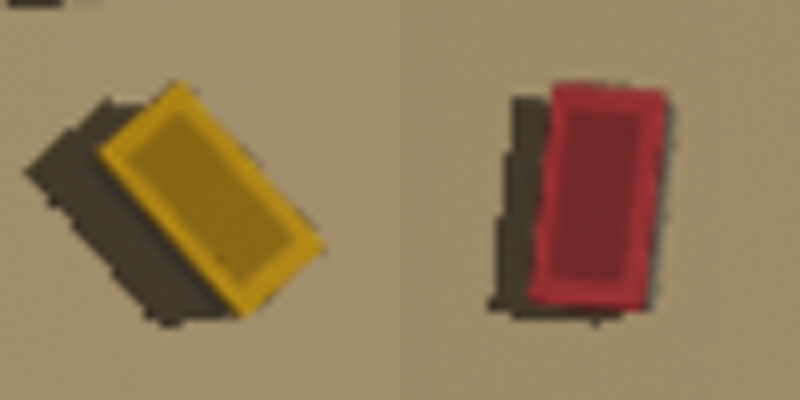

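The top crop shows strip uphill corners: yellow (117,472),(220,459) and pink (235,458),(340,446), with the guard edge from (68,156) to (327,130). In the scene crop, the guard edge runs (252,287)-(443,172). The close crop confirms both boxes have white bodies with a yellow and a pink lid. I'll fit the rack model to these points.

```bash
python3 - <<'E'
from h import *
from scipy.optimize import least_squares
F={n:pickle.load(open(n+".pkl","rb")) for n in("top","scene")}
T=lambda p:((np.array(p)+.5)/6-.5+[225,130]); S=lambda p:((np.array(p)+.5)/5-.5+[215,160])
# (cam,px,key)
def pts(L,d,W,w):  # s,y(left +),h
    a=d/2;b=d/2+w
    return dict(yo=(0,b,0),yi=(0,a,0),pi=(0,-a,0),po=(0,-b,0),yoD=(L,b,0),yiD=(L,a,0),piD=(L,-a,0),poD=(L,-b,0),
      gl=(202,W,84),gr=(202,-W,84))
ob=[("top",T((117,472)),"yo"),("top",T((220,459)),"yi"),("top",T((235,458)),"pi"),("top",T((340,446)),"po"),
("top",T((117,428)),"yoD"),("top",T((217,418)),"yiD"),("top",T((234,415)),"piD"),("top",T((334,404)),"poD"),
("top",T((68,156)),"gl"),("top",T((327,130)),"gr"),
("scene",S((252,287)),"gr"),("scene",S((443,172)),"gl"),
("scene",S((127,78)),"pi"),("scene",S((205,40)),"yo"),("scene",S((82,147)),"poD"),("scene",S((150,103)),"piD"),("scene",S((178,103)),"yiD"),("scene",S((230,72)),"yoD"),("scene",S((48,120)),"po")]
c,s=np.cos(np.radians(25)),np.sin(np.radians(25))
def world(q,p):
    x,y,yaw,H=q[:4];S_,Y,h=p
    f=S_*c+h*s;z=H-S_*s+h*c
    return np.array([x+f*np.cos(yaw)-Y*np.sin(yaw),y+f*np.sin(yaw)+Y*np.cos(yaw),z])
def res(q):
    P=pts(q[4],q[5],q[6],75)
    return np.concatenate([proj(F[n],world(q,P[k]))[0]-o for n,o,k in ob])
r=least_squares(res,[430,0,0,145,25,8,95],loss="soft_l1")
print(r.x.round(3),"yaw",np.degrees(r.x[2]));print(res(r.x).reshape(-1,2).round(1).tolist())
cov=np.linalg.inv(r.jac.T@r.jac)*2*r.cost/30;print(np.sqrt(np.diag(cov)).round(3))
np.save("rack.npy",r.x)
q=r.x;a=(75+q[5])/2
for n,Y in(("cheese",a),("ham",-a)): print(n,"home",world(q,(230,Y,27.5)).round(1),"top",world(q,(0,Y,0)).round(1))
E
```

```text
[4.24582e+02 5.93700e+00 7.40000e-02 1.44858e+02 3.10550e+01 4.20200e+00
 9.06780e+01] yaw 4.231618161853257
[[-0.6, -0.8], [0.7, -0.4], [-0.7, -0.3], [0.2, -0.1], [-1.0, 0.0], [0.6, -0.1], [-1.2, 0.3], [0.3, 0.4], [-0.3, 0.0], [0.1, 0.2], [0.4, -0.3], [0.0, -0.2], [-0.2, -0.1], [0.2, -0.2], [-2.0, 0.5], [0.5, 1.3], [-4.2, 0.8], [0.4, -0.5], [-0.5, -0.6]]
[1.074 1.099 0.008 1.396 1.757 2.162 1.682]
cheese home [641.1  61.7  72.6] top [421.7  45.4 144.9]
ham home [647.  -17.3  72.6] top [427.5 -33.6 144.9]
```

```bash
cat >> h.py <<'E'
def M(p,e): return np.array(p,float),R.from_euler("xyz",e,degrees=True)
def go(p,e,cur=None):
    """Print translation (from current measured pose, tool axes) then rotation, in move units."""
    from workcell import env
    if cur is None:
        s=env.state();cur=(s["ee_pos"],s["ee_rot"]);print("t",s["time_s"],"at",s["ee_pos"].round(1),s["ee_rot"].round(2),"w",round(s["gripper_width"],1),"F",s["force"].round(1))
    (p0,r0),(p1,r1)=M(*cur),M(p,e)
    d=r0.inv().apply(p1-p0)/500;v=(r0.inv()*r1).as_rotvec(degrees=True)/30
    print("  shift total",d.round(4),"rows>=",np.ceil(np.linalg.norm(d)/.125),"| turn total",v.round(4),"rows>=",np.ceil(np.linalg.norm(v)/.356))
# rack: Y lane offset, s downhill from tray top, h above floor
q=np.load("rack.npy") if __import__("os").path.exists("rack.npy") else None
def lane(Y,s,h):
    c,n=np.cos(np.radians(25)),np.sin(np.radians(25));x,y,a,H=q[:4];f=s*c+h*n
    return np.array([x+f*np.cos(a)-Y*np.sin(a),y+f*np.sin(a)+Y*np.cos(a),H-s*n+h*c])
def tool_euler(flip):
    a=q[2];n=R.from_euler("z",a).apply([np.sin(np.radians(25)),0,np.cos(np.radians(25))])
    x=R.from_euler("z",a).apply([np.cos(np.radians(25)),0,-np.sin(np.radians(25))])*(-1 if flip else 1)
    z=-n;return R.from_matrix(np.c_[x,np.cross(z,x),z]).as_euler("xyz",degrees=True)
def wrist_plane(uv,f,s,z):
    """Wrist fisheye pixels -> world points on plane height z (or plane (n,d))."""
    fo=f["frame"].shape[0]/2/np.tan(np.radians(f["vertical_fov"]/2))
    d=np.atleast_2d(uv)-[f["cx"],f["cy"]];r=np.linalg.norm(d,axis=1)+1e-9;th=r/fo
    ray=np.c_[d/r[:,None]*np.sin(th)[:,None],np.cos(th)]
    T=f["T_tool_cam"];p,ro=M(s["ee_pos"],s["ee_rot"])
    ray=ro.apply(ray@T[:3,:3].T);c=ro.apply(T[:3,3])+p
    n,k=z if isinstance(z,tuple) else (np.array([0,0,1.]),z)
    return c+ray*((k-c@n)/(ray@n))[:,None]
E
python3 - <<'E'
from h import *
go([447.3,306.7,150],[180,0,174.5])
print(tool_euler(0),tool_euler(1))
for n,Y in(("ch",41),("ham",-41)): print(n,lane(Y,100,19),lane(Y,100,60))
E
```

```text
t 0.1 at [147.  555.4 213.2] [-179.91   -0.    165.17] w 91.1 F [-0.2 -0.2 -0.3]
  shift total [-0.7078 -0.327   0.1269] rows>= 7.0 | turn total [-2.900e-03 -3.000e-04 -3.109e-01] rows>= 1.0
[180.          25.           4.23161816] [-180.          -25.         -175.76838184]
ch [519.94813491  54.10492593 119.81633184] [537.22824772  55.38348578 156.97495111]
ham [525.9987956  -27.67153465 119.81633184] [543.27890841 -26.3929748  156.97495111]
```

>>> {"fn": "send_rows", "kwargs": {"motion": [{"tx": -0.07,"ty": -0.0327,"tz": 0.0127,"gripper": -1},{"tx": -0.071,"ty": -0.0327,"tz": 0.0127,"gripper": -1},{"tx": -0.071,"ty": -0.0327,"tz": 0.0127,"gripper": -1},{"tx": -0.071,"ty": -0.0327,"tz": 0.0127,"gripper": -1},{"tx": -0.071,"ty": -0.0327,"tz": 0.0127,"gripper": -1},{"tx": -0.071,"ty": -0.0327,"tz": 0.0127,"gripper": -1},{"tx": -0.071,"ty": -0.0327,"tz": 0.0127,"gripper": -1},{"tx": -0.071,"ty": -0.0327,"tz": 0.0127,"gripper": -1},{"tx": -0.071,"ty": -0.0327,"tz": 0.0127,"gripper": -1},{"tx": -0.07,"ty": -0.0327,"tz": 0.0127,"gripper": -1},{"rz": -0.31,"gripper": -1},{"gripper": -1}]}}

```text
invalid input at $.motion[0]: expected keys tx, ty, tz, rx, ry, rz, gripper
```

```bash
python3 - <<'E'
from h import *
from workcell import env
s=env.state();f=env.grab_frame("wrist");im=f["frame"]
cv2.imwrite("pics/w1.png",cv2.resize(im,(768,576))[:,:,::-1])
H,S,V=cv2.split(cv2.cvtColor(im,cv2.COLOR_RGB2HSV))
m=(((H<8)|(H>168))&(S>120)&(V>60)).astype(np.uint8)
n,l,st,ce=cv2.connectedComponentsWithStats(m)
for k in range(1,n):
    if st[k,4]>500:
        w=wrist_plane(np.argwhere(l==k)[:,::-1],f,s,55)[:,:2].astype(np.float32);print(st[k],ce[k],cv2.minAreaRect(w))
go([447.3,306.7,18],[180,0,174.5])
E
```

```text
t 0.15 at [147.1 555.5 213.3] [-179.92   -0.    165.17] w 91.6 F [-0.5 -0.5  0.1]
  shift total [-0.7078 -0.3268  0.391 ] rows>= 7.0 | turn total [-2.600e-03 -3.000e-04 -3.111e-01] rows>= 1.0
```

View pics/w1.png

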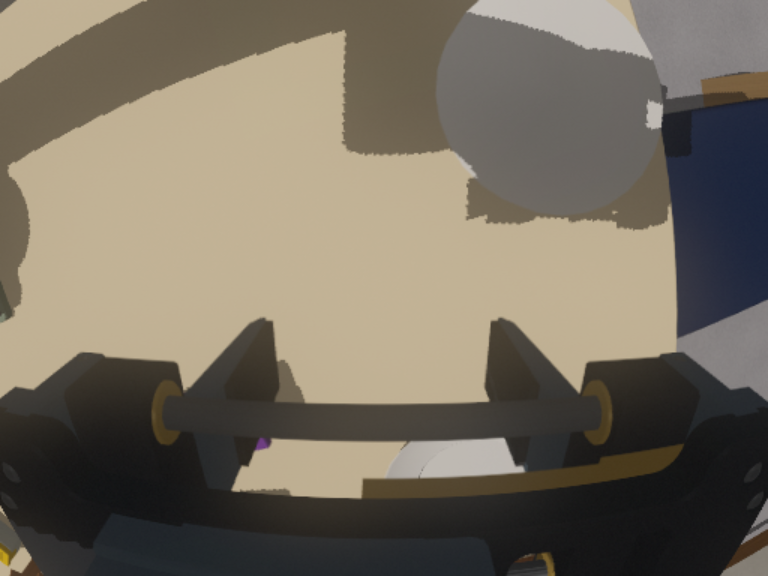

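The call was refused because every row needs all its keys. The wrist picture shows only the start pose: plate at (550,100) and fingers at (260,390) and (500,390).

>>> {"fn": "send_rows", "kwargs": {"motion": [{"tx": -0.05,"ty": -0.0235,"tz": 0.009,"rx": 0,"ry": 0,"rz": 0,"gripper": -1},{"tx": -0.094,"ty": -0.0433,"tz": 0.017,"rx": 0,"ry": 0,"rz": 0,"gripper": -1},{"tx": -0.094,"ty": -0.0433,"tz": 0.017,"rx": 0,"ry": 0,"rz": 0,"gripper": -1},{"tx": -0.094,"ty": -0.0433,"tz": 0.017,"rx": 0,"ry": 0,"rz": 0,"gripper": -1},{"tx": -0.094,"ty": -0.0433,"tz": 0.017,"rx": 0,"ry": 0,"rz": 0,"gripper": -1},{"tx": -0.094,"ty": -0.0433,"tz": 0.017,"rx": 0,"ry": 0,"rz": 0,"gripper": -1},{"tx": -0.094,"ty": -0.0433,"tz": 0.017,"rx": 0,"ry": 0,"rz": 0,"gripper": -1},{"tx": -0.094,"ty": -0.0433,"tz": 0.017,"rx": 0,"ry": 0,"rz": 0,"gripper": -1},{"tx": 0,"ty": 0,"tz": 0,"rx": 0,"ry": 0,"rz": -0.31,"gripper": -1},{"tx": 0,"ty": 0,"tz": 0,"rx": 0,"ry": 0,"rz": 0,"gripper": -1}]}}

```text
time_s: 1.4
ee_pos: [447.8, 306.8, 149.5]
ee_rot: [-180.0, -0.0, 174.3]
force: [-0.2, 0.2, -0.0]
gripper_width: 91.0
gripper_force: 0.0
```

```bash
cat > lid.py <<'E'
from h import *
from workcell import env
import sys
s=env.state();f=env.grab_frame("wrist");im=f["frame"]
cv2.imwrite(f"pics/{sys.argv[2]}.png",cv2.resize(im,(768,576))[:,:,::-1])
H,S,V=cv2.split(cv2.cvtColor(im,cv2.COLOR_RGB2HSV))
m=((((H<8)|(H>168)) if sys.argv[1]=="ham" else ((H>18)&(H<32)&(S>150)))&(S>120)&(V>60)).astype(np.uint8)
n,l,st,ce=cv2.connectedComponentsWithStats(m)
for k in range(1,n):
    if st[k,4]>400:
        w=wrist_plane(np.argwhere(l==k)[:,::-1],f,s,55)[:,:2].astype(np.float32);print(st[k],ce[k],cv2.minAreaRect(w))
E
python3 lid.py ham w2; python3 -c "
from h import *
go([447.3,306.7,18],[180,0,174.5])"
```

```text
[ 228    0  104   22 1455] [272.10790378   7.08728522] ((281.3799133300781, 347.4440002441406), (92.44770812988281, 20.936901092529297), 86.46748352050781)
[ 223  129   68  120 7624] [255.3932319  187.76350997] ((447.7506103515625, 308.5526428222656), (60.226871490478516, 118.21762084960938), 83.44279479980469)
t 1.45 at [447.5 307.3 149.7] [-1.7999e+02 -3.0000e-02  1.7430e+02] w 91.1 F [-0.   0.6 -0.6]
  shift total [ 1.000e-04 -1.200e-03  2.634e-01] rows>= 3.0 | turn total [-0.0003 -0.001  -0.0066] rows>= 1.0
```

The wrist view puts the ham lid at (447.8,308.6), within 2 mm of the top-view estimate, so I'll descend and grip.

>>> {"fn": "send_rows", "kwargs": {"motion": [{"tx": 0,"ty": 0,"tz": 0.07,"rx": 0,"ry": 0,"rz": 0,"gripper": -1},{"tx": 0,"ty": 0,"tz": 0.08,"rx": 0,"ry": 0,"rz": 0,"gripper": -1},{"tx": 0,"ty": 0,"tz": 0.07,"rx": 0,"ry": 0,"rz": 0,"gripper": -1},{"tx": 0,"ty": 0,"tz": 0.043,"rx": 0,"ry": 0,"rz": 0,"gripper": -1},{"tx": 0,"ty": 0,"tz": 0,"rx": 0,"ry": 0,"rz": 0,"gripper": 1},{"tx": 0,"ty": 0,"tz": 0,"rx": 0,"ry": 0,"rz": 0,"gripper": 1},{"tx": 0,"ty": 0,"tz": 0,"rx": 0,"ry": 0,"rz": 0,"gripper": 1},{"tx": 0,"ty": 0,"tz": 0,"rx": 0,"ry": 0,"rz": 0,"gripper": 1},{"tx": 0,"ty": 0,"tz": 0,"rx": 0,"ry": 0,"rz": 0,"gripper": 1},{"tx": 0,"ty": 0,"tz": 0,"rx": 0,"ry": 0,"rz": 0,"gripper": 1}], "grip_force": 25}}

```text
time_s: 2.7
ee_pos: [448.2, 308.0, 19.7]
ee_rot: [179.9, 0.1, 174.5]
force: [-1.3, 1.5, 6.2]
gripper_width: 62.2
gripper_force: 24.9
```

>>> {"fn": "send_rows", "kwargs": {"motion": [{"tx": 0,"ty": 0,"tz": -0.06,"rx": 0,"ry": 0,"rz": 0,"gripper": 1},{"tx": 0,"ty": 0,"tz": -0.11,"rx": 0,"ry": 0,"rz": 0,"gripper": 1},{"tx": 0,"ty": 0,"tz": -0.11,"rx": 0,"ry": 0,"rz": 0,"gripper": 1},{"tx": 0,"ty": 0,"tz": -0.11,"rx": 0,"ry": 0,"rz": 0,"gripper": 1},{"tx": 0,"ty": 0,"tz": -0.06,"rx": 0,"ry": 0,"rz": 0,"gripper": 1},{"tx": 0,"ty": 0,"tz": 0,"rx": 0,"ry": 0,"rz": 0,"gripper": 1}]}}

```text
time_s: 3.45
ee_pos: [448.4, 307.8, 245.3]
ee_rot: [179.8, 0.2, 174.5]
force: [-0.5, -0.7, -3.6]
gripper_width: 62.3
gripper_force: 24.8
```

```bash
python3 -c "
from h import *
e=tool_euler(1)
go(lane(-41,90,70),e)
cur=(lane(-41,90,70),[180,0,174.5]); go(lane(-41,90,20),e,(lane(-41,90,70),e)); print(lane(-41,90,70))
"
```

```text
t 3.45 at [448.4 307.8 245.3] [179.83   0.22 174.46] w 62.3 F [-0.5 -0.7 -3.6]
  shift total [-0.2434 -0.6491  0.1491] rows>= 6.0 | turn total [ 0.0761  0.839  -0.3195] rows>= 3.0
  shift total [-0.   0.   0.1] rows>= 1.0 | turn total [0. 0. 0.] rows>= 0.0
[538.45519897 -26.74988226 170.26421159]
```

>>> {"fn": "send_rows", "kwargs": {"motion": [{"tx": -0.02,"ty": -0.05,"tz": 0,"rx": 0,"ry": 0,"rz": 0,"gripper": 1},{"tx": -0.04,"ty": -0.1,"tz": 0,"rx": 0,"ry": 0,"rz": 0,"gripper": 1},{"tx": -0.04,"ty": -0.11,"tz": 0,"rx": 0,"ry": 0,"rz": 0,"gripper": 1},{"tx": -0.04,"ty": -0.11,"tz": 0,"rx": 0,"ry": 0,"rz": 0,"gripper": 1},{"tx": -0.04,"ty": -0.11,"tz": 0,"rx": 0,"ry": 0,"rz": 0,"gripper": 1},{"tx": -0.04,"ty": -0.11,"tz": 0,"rx": 0,"ry": 0,"rz": 0,"gripper": 1},{"tx": -0.023,"ty": -0.059,"tz": 0,"rx": 0,"ry": 0,"rz": 0,"gripper": 1},{"tx": 0,"ty": 0,"tz": 0,"rx": 0.019,"ry": 0.21,"rz": -0.08,"gripper": 1},{"tx": 0,"ty": 0,"tz": 0,"rx": 0.019,"ry": 0.21,"rz": -0.08,"gripper": 1},{"tx": 0,"ty": 0,"tz": 0,"rx": 0.019,"ry": 0.21,"rz": -0.08,"gripper": 1},{"tx": 0,"ty": 0,"tz": 0,"rx": 0.019,"ry": 0.21,"rz": -0.08,"gripper": 1},{"tx": 0,"ty": 0,"tz": 0,"rx": 0,"ry": 0,"rz": 0,"gripper": 1}]}}

```text
time_s: 4.95
ee_pos: [537.6, -27.0, 239.1]
ee_rot: [-179.9, -25.6, -175.8]
force: [-0.1, 0.1, -2.0]
gripper_width: 62.0
gripper_force: 24.8
```

```bash
python3 -c "
from h import *
from workcell import env
e=tool_euler(1);print(e)
go(lane(-41,90,35),e)
f=env.grab_frame('scene');a=cv2.resize(f['frame'][90:250,190:350],(640,640)[:2],interpolation=2)[:600]
cv2.imwrite('pics/s1.png',a[:,:,::-1])
"
```

```text
[-180.          -25.         -175.76838184]
t 4.95 at [537.6 -27.  239.1] [-179.91  -25.58 -175.78] w 62.0 F [-0.1  0.1 -2. ]
  shift total [-0.0617  0.0007  0.1934] rows>= 2.0 | turn total [-0.0027 -0.0193 -0.0002] rows>= 1.0
```

View pics/s1.png

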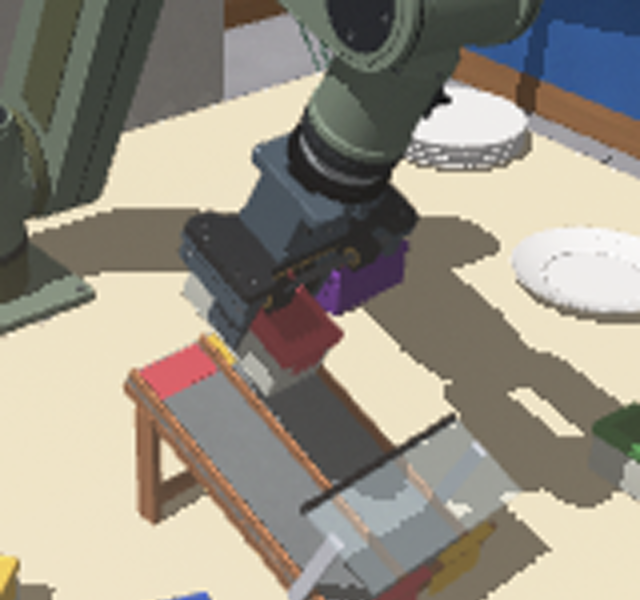

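The box is held level with the slope, at about (290,350), above the tray. I'll lower it to 16 mm clear and check the lateral fit with the top camera.

>>> {"fn": "send_rows", "kwargs": {"motion": [{"tx": -0.01,"ty": 0,"tz": 0.03,"rx": 0,"ry": -0.019,"rz": 0,"gripper": 1},{"tx": -0.018,"ty": 0,"tz": 0.055,"rx": 0,"ry": 0,"rz": 0,"gripper": 1},{"tx": -0.018,"ty": 0,"tz": 0.055,"rx": 0,"ry": 0,"rz": 0,"gripper": 1},{"tx": -0.0157,"ty": 0,"tz": 0.053,"rx": 0,"ry": 0,"rz": 0,"gripper": 1},{"tx": 0,"ty": 0,"tz": 0,"rx": 0,"ry": 0,"rz": 0,"gripper": 1}]}}

```text
time_s: 5.62
ee_pos: [522.5, -28.5, 141.8]
ee_rot: [-179.9, -24.9, -175.8]
force: [0.1, 0.0, -2.4]
gripper_width: 62.2
gripper_force: 24.8
```

```bash
python3 -c "
from h import *
from workcell import env
go(lane(-41,90,22),tool_euler(1))
a=env.grab_frame('top')['frame'][125:220,215:310];a=cv2.resize(a,(480,480),interpolation=2)
b=cv2.resize(env.grab_frame('scene')['frame'][150:246,210:274],(320,480),interpolation=2)
cv2.imwrite('pics/t2.png',np.hstack([a,b])[:,:,::-1])
"
```

```text
t 5.625 at [522.5 -28.5 141.8] [-179.9   -24.91 -175.83] w 62.2 F [ 0.1  0.  -2.4]
  shift total [-0.0049  0.0011  0.0309] rows>= 1.0 | turn total [-0.0026  0.0031 -0.0019] rows>= 1.0
```

View pics/t2.png

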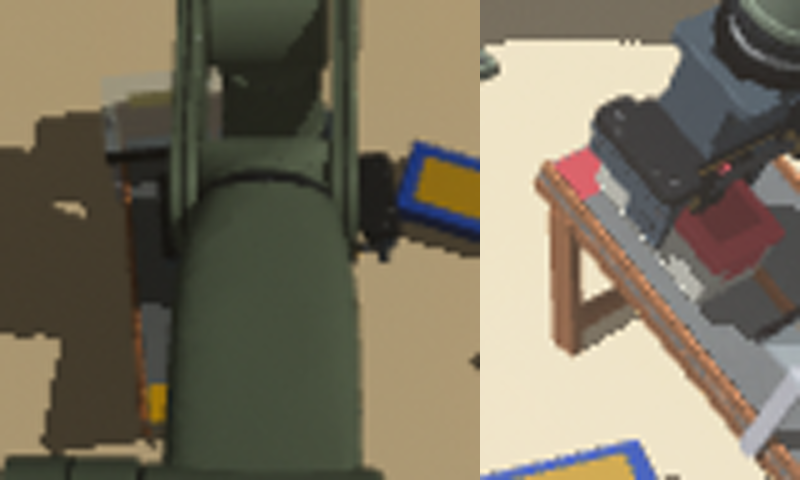

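>>> {"fn": "send_rows", "kwargs": {"motion": [{"tx": -0.003,"ty": 0.001,"tz": 0.015,"rx": 0,"ry": 0,"rz": 0,"gripper": 1},{"tx": -0.002,"ty": 0,"tz": 0.014,"rx": 0,"ry": 0,"rz": 0,"gripper": 1},{"tx": 0,"ty": 0,"tz": 0,"rx": 0,"ry": 0,"rz": 0,"gripper": 1}]}}

```text
time_s: 6.1
ee_pos: [520.6, -28.2, 128.3]
ee_rot: [-179.9, -24.8, -175.8]
force: [-0.4, -0.5, -3.4]
gripper_width: 61.9
gripper_force: 24.8
```

>>> {"fn": "send_rows", "kwargs": {"motion": [{"tx": 0,"ty": 0,"tz": 0.004,"rx": 0,"ry": 0,"rz": 0,"gripper": 1},{"tx": 0,"ty": 0,"tz": 0,"rx": 0,"ry": 0,"rz": 0,"gripper": 1}]}}

```text
time_s: 6.35
ee_pos: [520.2, -28.3, 126.8]
ee_rot: [-179.9, -24.7, -175.8]
force: [-0.3, 0.1, -3.2]
gripper_width: 61.7
gripper_force: 24.8
```

```bash
python3 lid.py ham w3; python3 -c "
from h import *
go(lane(-41,90,19),tool_euler(1))"
```

```text
[   3    8   39   42 1071] [21.71802054 28.53968254] ((265.0146789550781, -394.4405212402344), (95.53720092773438, 67.26004791259766), 52.221675872802734)
[ 197   89  111   52 5480] [253.41605839 114.49762774] ((408.03961181640625, -37.57777404785156), (53.388427734375, 106.21763610839844), 4.408907890319824)
[  192   147   128   122 14483] [254.91900849 207.80556515] ((495.60943603515625, -28.637279510498047), (109.4178695678711, 116.64440155029297), 4.164462089538574)
[ 201  294  107   25 2483] [253.73701168 305.85863874] ((584.569580078125, -23.334850311279297), (22.415544509887695, 94.64547729492188), 4.316888809204102)
t 6.4 at [520.3 -28.3 126.9] [-179.87  -24.69 -175.8 ] w 62.1 F [-0.6  0.7 -2.6]
  shift total [0.0036 0.0005 0.0079] rows>= 1.0 | turn total [-0.0041  0.0102 -0.0009] rows>= 1.0
```

View pics/w3.png

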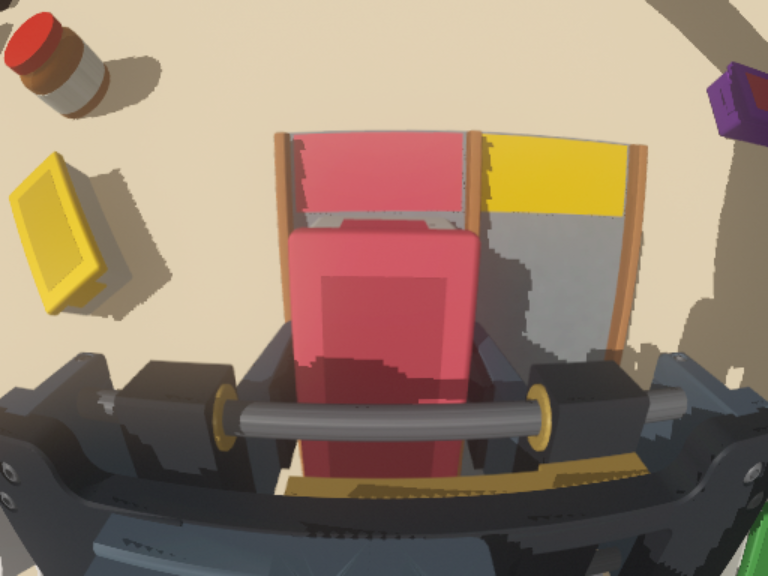

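The wrist view looks up the lane. The ham box sits between the walls, with strip corners at about (291,135) and (466,135) and the yellow outer edge at (630,147). I'll compute the lateral error from those.

```bash
python3 -c "
from h import *
from workcell import env
s=env.state();f=env.grab_frame('wrist')
n=R.from_euler('z',q[2]).apply([np.sin(np.radians(25)),0,np.cos(np.radians(25))])
k=n@lane(0,0,0)
def toS(P,h=0):
    d=P-lane(0,0,0);a=q[2];ax=lane(0,1,0)-lane(0,0,0);sx=lane(0,0,0)*0+(lane(0,1,0)*0)+(lane(0,0,0)*0)
    ys=lane(1,0,0)-lane(0,0,0);xs=lane(0,1,0)-lane(0,0,0);return np.c_[d@xs,d@ys]
px=np.array([[291,135],[466,133],[290,211],[464,212],[629,147],[624,215]])
print('floor pts s,Y',toS(wrist_plane((px+.5)/1.5-.5,f,s,(n,k))).round(1).tolist())
px=np.array([[291,240],[478,240],[299,400],[470,400]])
print('lid pts',toS(wrist_plane((px+.5)/1.5-.5,f,s,(n,k+57))).round(1).tolist())
print('tcp',toS(s['ee_pos'][None]),(s['ee_pos']@n-k))
"
```

```text
floor pts s,Y [[0.3, -79.8], [-0.5, -4.5], [33.8, -81.2], [34.3, -4.5], [-0.5, 76.3], [32.6, 76.2]]
lid pts [[35.5, -69.3], [35.5, -10.2], [93.9, -70.5], [93.9, -8.7]]
tcp [[ 91.79342809 -41.21941444]] 22.98021784860731
```

>>> {"fn": "send_rows", "kwargs": {"motion": [{"tx": 0,"ty": -0.003,"tz": 0.004,"rx": 0,"ry": 0.01,"rz": 0,"gripper": 1},{"tx": 0,"ty": 0,"tz": 0.002,"rx": 0,"ry": 0,"rz": 0,"gripper": 1},{"tx": 0,"ty": 0,"tz": 0,"rx": 0,"ry": 0,"rz": 0,"gripper": 1}]}}

```text
time_s: 6.82
ee_pos: [519.5, -30.1, 124.8]
ee_rot: [-179.8, -24.9, -175.8]
force: [1.6, -1.1, 2.9]
gripper_width: 62.1
gripper_force: 24.9
```

>>> {"fn": "send_rows", "kwargs": {"motion": [{"tx": 0,"ty": 0,"tz": 0.002,"rx": 0,"ry": 0,"rz": 0,"gripper": 1},{"tx": 0,"ty": 0,"tz": 0,"rx": 0,"ry": 0,"rz": 0,"gripper": 1}]}}

```text
time_s: 7.08
ee_pos: [519.5, -30.1, 124.7]
ee_rot: [-179.8, -24.9, -175.8]
force: [1.8, -0.9, 6.9]
gripper_width: 62.3
gripper_force: 24.9
```

>>> {"fn": "send_rows", "kwargs": {"motion": [{"tx": 0,"ty": 0,"tz": 0,"rx": 0,"ry": 0,"rz": 0,"gripper": -1},{"tx": 0,"ty": 0,"tz": 0,"rx": 0,"ry": 0,"rz": 0,"gripper": -1},{"tx": 0,"ty": 0,"tz": 0,"rx": 0,"ry": 0,"rz": 0,"gripper": -1},{"tx": 0,"ty": 0,"tz": 0,"rx": 0,"ry": 0,"rz": 0,"gripper": -1},{"tx": 0,"ty": 0,"tz": -0.04,"rx": 0,"ry": 0,"rz": 0,"gripper": -1},{"tx": 0,"ty": 0,"tz": -0.06,"rx": 0,"ry": 0,"rz": 0,"gripper": -1},{"tx": 0,"ty": 0,"tz": -0.05,"rx": 0,"ry": 0,"rz": 0,"gripper": -1},{"tx": 0.04,"ty": 0,"tz": 0,"rx": 0,"ry": 0,"rz": 0,"gripper": 1},{"tx": 0.08,"ty": 0,"tz": 0,"rx": 0,"ry": 0,"rz": 0,"gripper": 1},{"tx": 0.08,"ty": 0,"tz": 0,"rx": 0,"ry": 0,"rz": 0,"gripper": 1},{"tx": 0,"ty": 0,"tz": 0,"rx": 0,"ry": 0,"rz": 0,"gripper": 1},{"tx": 0,"ty": 0,"tz": 0,"rx": 0,"ry": 0,"rz": 0,"gripper": 1}]}}

```text
time_s: 8.57
ee_pos: [460.3, -34.1, 233.3]
ee_rot: [-179.9, -24.9, -175.8]
force: [0.3, 0.3, -0.2]
gripper_width: 44.1
gripper_force: 0.0
```

```bash
python3 -c "
from h import *
go(lane(-42.3,-6,30),tool_euler(1))
go(lane(-42.3,150,30),tool_euler(1))
from workcell import env
f=env.grab_frame('scene');b=cv2.resize(f['frame'][140:260,200:320],(600,600),interpolation=2)
cv2.imwrite('pics/s3.png',b[:,:,::-1])
"
```

```text
t 8.575 at [460.3 -34.1 233.3] [-179.87  -24.95 -175.8 ] w 44.1 F [ 0.3  0.3 -0.2]
  shift total [-0.0033  0.0007  0.128 ] rows>= 2.0 | turn total [-0.004   0.0017 -0.0009] rows>= 1.0
t 8.575 at [460.3 -34.1 233.3] [-179.87  -24.95 -175.8 ] w 44.1 F [ 0.3  0.3 -0.2]
  shift total [-0.3153  0.0009  0.1283] rows>= 3.0 | turn total [-0.004   0.0017 -0.0009] rows>= 1.0
```

View pics/s3.png

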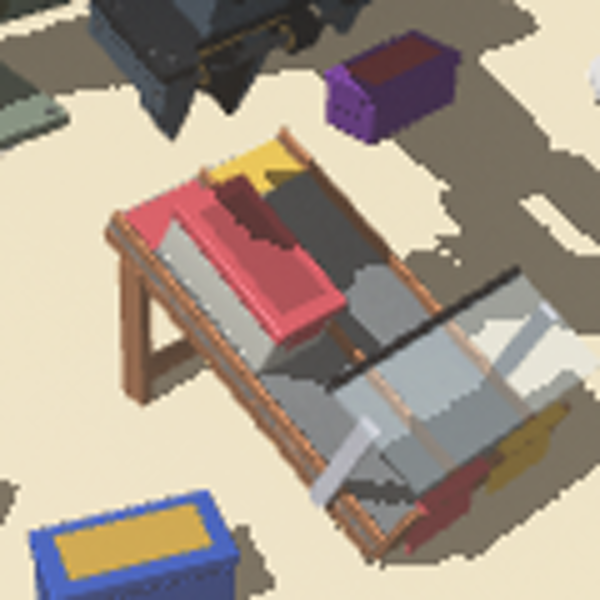

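The ham box lies flat in the pink lane at (250,270). I'll lower the closed fingers behind it and push gently.

>>> {"fn": "send_rows", "kwargs": {"motion": [{"tx": 0,"ty": 0,"tz": 0.04,"rx": 0,"ry": 0,"rz": 0,"gripper": 1},{"tx": 0,"ty": 0,"tz": 0.05,"rx": 0,"ry": 0,"rz": 0,"gripper": 1},{"tx": 0,"ty": 0,"tz": 0.036,"rx": 0,"ry": 0,"rz": 0,"gripper": 1},{"tx": -0.01,"ty": 0,"tz": 0,"rx": 0,"ry": 0,"rz": 0,"gripper": 1},{"tx": -0.015,"ty": 0,"tz": 0,"rx": 0,"ry": 0,"rz": 0,"gripper": 1},{"tx": -0.015,"ty": 0,"tz": 0,"rx": 0,"ry": 0,"rz": 0,"gripper": 1},{"tx": -0.015,"ty": 0,"tz": 0,"rx": 0,"ry": 0,"rz": 0,"gripper": 1},{"tx": -0.015,"ty": 0,"tz": 0,"rx": 0,"ry": 0,"rz": 0,"gripper": 1},{"tx": -0.015,"ty": 0,"tz": 0,"rx": 0,"ry": 0,"rz": 0,"gripper": 1},{"tx": -0.015,"ty": 0,"tz": 0,"rx": 0,"ry": 0,"rz": 0,"gripper": 1}]}}

```text
time_s: 9.88
ee_pos: [478.9, -32.8, 155.1]
ee_rot: [-179.9, -25.0, -175.8]
force: [-0.8, 0.2, 0.9]
gripper_width: 0.8
gripper_force: 0.4
```

>>> {"fn": "send_rows", "kwargs": {"motion": [{"tx": -0.016,"ty": 0,"tz": 0,"rx": 0,"ry": 0,"rz": 0,"gripper": 1},{"tx": -0.016,"ty": 0,"tz": 0,"rx": 0,"ry": 0,"rz": 0,"gripper": 1},{"tx": -0.016,"ty": 0,"tz": 0,"rx": 0,"ry": 0,"rz": 0,"gripper": 1},{"tx": -0.016,"ty": 0,"tz": 0,"rx": 0,"ry": 0,"rz": 0,"gripper": 1},{"tx": -0.016,"ty": 0,"tz": 0,"rx": 0,"ry": 0,"rz": 0,"gripper": 1},{"tx": -0.016,"ty": 0,"tz": 0,"rx": 0,"ry": 0,"rz": 0,"gripper": 1},{"tx": -0.016,"ty": 0,"tz": 0,"rx": 0,"ry": 0,"rz": 0,"gripper": 1},{"tx": -0.016,"ty": 0,"tz": 0,"rx": 0,"ry": 0,"rz": 0,"gripper": 1},{"tx": -0.016,"ty": 0,"tz": 0,"rx": 0,"ry": 0,"rz": 0,"gripper": 1},{"tx": -0.016,"ty": 0,"tz": 0,"rx": 0,"ry": 0,"rz": 0,"gripper": 1}]}}

```text
time_s: 11.12
ee_pos: [551.3, -27.5, 121.2]
ee_rot: [-179.9, -25.0, -175.8]
force: [-1.4, -0.1, 1.4]
gripper_width: 0.3
gripper_force: 0.4
```

```bash
python3 -c "
from h import *
go(lane(-42.3,154,30),tool_euler(1))"
```

```text
t 11.125 at [551.3 -27.5 121.2] [-179.87  -25.   -175.8 ] w 0.3 F [-1.4 -0.1  1.4]
  shift total [-0.0634  0.0008  0.0018] rows>= 1.0 | turn total [-0.004  -0.     -0.0009] rows>= 1.0
```

>>> {"fn": "send_rows", "kwargs": {"motion": [{"tx": -0.012,"ty": 0,"tz": 0,"rx": 0,"ry": 0,"rz": 0,"gripper": 1},{"tx": -0.012,"ty": 0,"tz": 0,"rx": 0,"ry": 0,"rz": 0,"gripper": 1},{"tx": -0.012,"ty": 0,"tz": 0,"rx": 0,"ry": 0,"rz": 0,"gripper": 1},{"tx": -0.01,"ty": 0,"tz": 0,"rx": 0,"ry": 0,"rz": 0,"gripper": 1},{"tx": 0,"ty": 0,"tz": 0,"rx": 0,"ry": 0,"rz": 0,"gripper": 1}]}}

```text
time_s: 11.75
ee_pos: [571.9, -26.0, 111.4]
ee_rot: [-179.9, -25.0, -175.8]
force: [-0.7, -0.1, -0.2]
gripper_width: 0.7
gripper_force: 0.0
```

>>> {"fn": "send_rows", "kwargs": {"motion": [{"tx": -0.005,"ty": 0,"tz": 0,"rx": 0,"ry": 0,"rz": 0,"gripper": 1},{"tx": -0.005,"ty": 0,"tz": 0,"rx": 0,"ry": 0,"rz": 0,"gripper": 1},{"tx": -0.004,"ty": 0,"tz": 0,"rx": 0,"ry": 0,"rz": 0,"gripper": 1}]}}

```text
time_s: 12.12
ee_pos: [576.6, -25.7, 109.5]
ee_rot: [-179.9, -25.2, -175.8]
force: [-5.9, -1.8, 7.1]
gripper_width: 0.6
gripper_force: 4.0
```

```bash
python3 -c "
from h import *
go(lane(-42.3,160,30),tool_euler(1))"
```

```text
t 12.125 at [576.6 -25.7 109.5] [-179.86  -25.22 -175.8 ] w 0.6 F [-5.9 -1.8  7.1]
  shift total [-0.0195  0.0009  0.0021] rows>= 1.0 | turn total [-0.0041 -0.0072 -0.001 ] rows>= 1.0
```

>>> {"fn": "send_rows", "kwargs": {"motion": [{"tx": -0.003,"ty": 0,"tz": 0,"rx": 0,"ry": 0,"rz": 0,"gripper": 1},{"tx": 0,"ty": 0,"tz": 0,"rx": 0,"ry": 0,"rz": 0,"gripper": 1}]}}

```text
time_s: 12.38
ee_pos: [576.6, -25.9, 109.6]
ee_rot: [-179.8, -25.4, -175.8]
force: [-6.4, -0.4, 6.6]
gripper_width: 0.2
gripper_force: 4.6
```

```bash
python3 -c "
from h import *
go(lane(-42.3,160,30),tool_euler(1))"
```

```text
t 12.375 at [576.6 -25.9 109.6] [-179.84  -25.39 -175.81] w 0.2 F [-6.4 -0.4  6.6]
  shift total [-0.0196  0.0013  0.0021] rows>= 1.0 | turn total [-0.0046 -0.0129 -0.0014] rows>= 1.0
```

>>> {"fn": "send_rows", "kwargs": {"motion": [{"tx": 0.01,"ty": 0,"tz": 0,"rx": 0,"ry": 0,"rz": 0,"gripper": 1},{"tx": 0.05,"ty": 0,"tz": 0,"rx": 0,"ry": 0,"rz": 0,"gripper": 1},{"tx": 0.05,"ty": 0,"tz": -0.05,"rx": 0,"ry": 0,"rz": 0,"gripper": 1},{"tx": 0.05,"ty": 0,"tz": -0.08,"rx": 0,"ry": 0,"rz": 0,"gripper": 1},{"tx": 0.02,"ty": 0,"tz": -0.08,"rx": 0,"ry": 0,"rz": 0,"gripper": -1},{"tx": 0,"ty": 0,"tz": 0,"rx": 0,"ry": -0.28,"rz": 0,"gripper": -1},{"tx": 0,"ty": 0,"tz": 0,"rx": 0,"ry": -0.28,"rz": 0,"gripper": -1},{"tx": 0,"ty": 0,"tz": 0,"rx": 0,"ry": -0.27,"rz": 0,"gripper": -1},{"tx": 0,"ty": 0,"tz": 0,"rx": 0,"ry": 0,"rz": 0,"gripper": -1}]}}

```text
time_s: 13.5
ee_pos: [540.4, -28.0, 242.5]
ee_rot: [-179.9, -0.0, -175.8]
force: [0.3, -0.0, 0.3]
gripper_width: 47.7
gripper_force: 0.0
```

```bash
python3 -c "
from h import *
go([452.9,-287.7,150],[180,0,38.8])"
```

```text
t 13.5 at [540.4 -28.  242.5] [-1.7987e+02 -5.0000e-02 -1.7577e+02] w 47.7 F [ 0.3 -0.   0.3]
  shift total [ 0.2127 -0.5047  0.1863] rows>= 5.0 | turn total [-3.7000e-03  4.9000e-03  4.8476e+00] rows>= 14.0
```

>>> {"fn": "send_rows", "kwargs": {"motion": [{"tx": 0.02,"ty": -0.05,"tz": 0,"rx": 0,"ry": 0,"rz": 0,"gripper": -1},{"tx": 0.038,"ty": -0.09,"tz": 0,"rx": 0,"ry": 0,"rz": 0,"gripper": -1},{"tx": 0.038,"ty": -0.09,"tz": 0,"rx": 0,"ry": 0,"rz": 0,"gripper": -1},{"tx": 0.038,"ty": -0.09,"tz": 0.03,"rx": 0,"ry": 0,"rz": 0,"gripper": -1},{"tx": 0.038,"ty": -0.09,"tz": 0.05,"rx": 0,"ry": 0,"rz": 0,"gripper": -1},{"tx": 0.0407,"ty": -0.0947,"tz": 0.05,"rx": 0,"ry": 0,"rz": 0,"gripper": -1},{"tx": 0,"ty": 0,"tz": 0.056,"rx": 0,"ry": 0,"rz": 0.34,"gripper": -1},{"tx": 0,"ty": 0,"tz": 0,"rx": 0,"ry": 0,"rz": 0.34,"gripper": -1},{"tx": 0,"ty": 0,"tz": 0,"rx": 0,"ry": 0,"rz": 0.34,"gripper": -1},{"tx": 0,"ty": 0,"tz": 0,"rx": 0,"ry": 0,"rz": 0.34,"gripper": -1},{"tx": 0,"ty": 0,"tz": 0,"rx": 0,"ry": 0,"rz": 0.34,"gripper": -1},{"tx": 0,"ty": 0,"tz": 0,"rx": 0,"ry": 0,"rz": 0.34,"gripper": -1}]}}

```text
time_s: 15.0
ee_pos: [456.0, -288.4, 148.4]
ee_rot: [-179.8, -0.0, 122.7]
force: [-0.1, 0.5, 0.2]
gripper_width: 91.1
gripper_force: 0.0
```

>>> {"fn": "send_rows", "kwargs": {"motion": [{"tx": 0,"ty": 0,"tz": 0,"rx": 0,"ry": 0,"rz": 0.35,"gripper": -1},{"tx": 0,"ty": 0,"tz": 0,"rx": 0,"ry": 0,"rz": 0.35,"gripper": -1},{"tx": 0,"ty": 0,"tz": 0,"rx": 0,"ry": 0,"rz": 0.35,"gripper": -1},{"tx": 0,"ty": 0,"tz": 0,"rx": 0,"ry": 0,"rz": 0.35,"gripper": -1},{"tx": 0,"ty": 0,"tz": 0,"rx": 0,"ry": 0,"rz": 0.35,"gripper": -1},{"tx": 0,"ty": 0,"tz": 0,"rx": 0,"ry": 0,"rz": 0.35,"gripper": -1},{"tx": 0,"ty": 0,"tz": 0,"rx": 0,"ry": 0,"rz": 0.35,"gripper": -1},{"tx": 0,"ty": 0,"tz": 0,"rx": 0,"ry": 0,"rz": 0.35,"gripper": -1},{"tx": 0,"ty": 0,"tz": 0,"rx": 0,"ry": 0,"rz": 0,"gripper": -1}]}}

```text
time_s: 16.12
ee_pos: [455.9, -288.3, 148.5]
ee_rot: [-180.0, 0.2, 39.2]
force: [-0.1, -0.3, -1.0]
gripper_width: 91.5
gripper_force: 0.0
```

```bash
python3 lid.py cheese w4; python3 -c "
from h import *
go([452.9,-287.7,18],[180,0,38.8])"
```

```text
[ 267    0   67   46 1826] [301.53176342  18.23329682] ((610.7677612304688, -214.6253662109375), (50.62653350830078, 39.495147705078125), 70.85989379882812)
[ 220  127   69  122 7805] [253.64497117 186.97911595] ((457.03240966796875, -286.495849609375), (119.47989654541016, 60.85124206542969), 38.99299621582031)
[383 298  71  25 674] [420.90801187 309.72106825] ((468.6829528808594, -557.08837890625), (27.351730346679688, 106.97191619873047), 39.54650115966797)
t 16.175 at [ 455.6 -288.1  148.5] [-179.98    0.18   39.25] w 91.2 F [-0.5  1.3  0.1]
  shift total [-0.0029 -0.0041  0.2611] rows>= 3.0 | turn total [-0.0005  0.0059  0.0152] rows>= 1.0
```

The wrist check gives the cheese lid at (457,-286.5), so the current position is good. I'll descend, grip and lift.

>>> {"fn": "send_rows", "kwargs": {"motion": [{"tx": 0,"ty": 0,"tz": 0.07,"rx": 0,"ry": 0,"rz": 0.012,"gripper": -1},{"tx": 0,"ty": 0,"tz": 0.08,"rx": 0,"ry": 0,"rz": 0,"gripper": -1},{"tx": 0,"ty": 0,"tz": 0.07,"rx": 0,"ry": 0,"rz": 0,"gripper": -1},{"tx": 0,"ty": 0,"tz": 0.04,"rx": 0,"ry": 0,"rz": 0,"gripper": -1},{"tx": 0,"ty": 0,"tz": 0,"rx": 0,"ry": 0,"rz": 0,"gripper": 1},{"tx": 0,"ty": 0,"tz": 0,"rx": 0,"ry": 0,"rz": 0,"gripper": 1},{"tx": 0,"ty": 0,"tz": 0,"rx": 0,"ry": 0,"rz": 0,"gripper": 1},{"tx": 0,"ty": 0,"tz": 0,"rx": 0,"ry": 0,"rz": 0,"gripper": 1},{"tx": 0,"ty": 0,"tz": 0,"rx": 0,"ry": 0,"rz": 0,"gripper": 1},{"tx": 0,"ty": 0,"tz": 0,"rx": 0,"ry": 0,"rz": 0,"gripper": 1}], "grip_force": 25}}

```text
time_s: 17.42
ee_pos: [455.2, -288.4, 20.1]
ee_rot: [179.8, 0.1, 38.7]
force: [1.2, -0.7, 6.4]
gripper_width: 61.8
gripper_force: 25.0
```

>>> {"fn": "send_rows", "kwargs": {"motion": [{"tx": 0,"ty": 0,"tz": -0.06,"rx": 0,"ry": 0,"rz": 0,"gripper": 1},{"tx": 0,"ty": 0,"tz": -0.11,"rx": 0,"ry": 0,"rz": 0,"gripper": 1},{"tx": 0,"ty": 0,"tz": -0.11,"rx": 0,"ry": 0,"rz": 0,"gripper": 1},{"tx": 0,"ty": 0,"tz": -0.11,"rx": 0,"ry": 0,"rz": 0,"gripper": 1},{"tx": 0,"ty": 0,"tz": -0.06,"rx": 0,"ry": 0,"rz": 0,"gripper": 1},{"tx": 0,"ty": 0,"tz": 0,"rx": 0,"ry": 0,"rz": 0,"gripper": 1}]}}

```text
time_s: 18.18
ee_pos: [455.5, -287.9, 245.6]
ee_rot: [179.7, 0.1, 38.7]
force: [-0.7, -0.7, -3.7]
gripper_width: 61.8
gripper_force: 25.0
```

```bash
python3 -c "
from h import *
p=lane(39,90,70)
go([p[0],p[1],245],[180,0,tool_euler(0)[2]])"
```

```text
t 18.175 at [ 455.5 -287.9  245.6] [1.7974e+02 8.0000e-02 3.8700e+01] w 61.8 F [-0.7 -0.7 -3.7]
  shift total [ 0.5466 -0.4357 -0.0016] rows>= 6.0 | turn total [ 9.3000e-03 -1.0000e-04  1.1489e+00] rows>= 4.0
```

>>> {"fn": "send_rows", "kwargs": {"motion": [{"tx": 0.05,"ty": -0.04,"tz": 0,"rx": 0,"ry": 0,"rz": 0,"gripper": 1},{"tx": 0.083,"ty": -0.066,"tz": 0,"rx": 0,"ry": 0,"rz": 0,"gripper": 1},{"tx": 0.083,"ty": -0.066,"tz": 0,"rx": 0,"ry": 0,"rz": 0,"gripper": 1},{"tx": 0.083,"ty": -0.066,"tz": 0,"rx": 0,"ry": 0,"rz": 0,"gripper": 1},{"tx": 0.083,"ty": -0.066,"tz": 0,"rx": 0,"ry": 0,"rz": 0,"gripper": 1},{"tx": 0.083,"ty": -0.066,"tz": 0,"rx": 0,"ry": 0,"rz": 0,"gripper": 1},{"tx": 0.0816,"ty": -0.0657,"tz": 0,"rx": 0,"ry": 0,"rz": 0,"gripper": 1},{"tx": 0,"ty": 0,"tz": 0,"rx": 0,"ry": 0,"rz": 0.287,"gripper": 1},{"tx": 0,"ty": 0,"tz": 0,"rx": 0,"ry": 0,"rz": 0.287,"gripper": 1},{"tx": 0,"ty": 0,"tz": 0,"rx": 0,"ry": 0,"rz": 0.287,"gripper": 1},{"tx": 0,"ty": 0,"tz": 0,"rx": 0,"ry": 0,"rz": 0.287,"gripper": 1},{"tx": 0,"ty": 0,"tz": 0,"rx": 0,"ry": 0,"rz": 0,"gripper": 1}]}}

```text
time_s: 19.68
ee_pos: [530.6, 53.3, 240.4]
ee_rot: [179.9, 0.4, 4.4]
force: [-0.1, 0.2, -3.8]
gripper_width: 61.7
gripper_force: 25.0
```

```bash
python3 -c "
from h import *
go(lane(39,90,70),tool_euler(0))"
```

```text
t 19.675 at [530.6  53.3 240.4] [179.88   0.4    4.36] w 61.7 F [-0.1  0.2 -3.8]
  shift total [0.0049 0.0006 0.1403] rows>= 2.0 | turn total [ 0.0049 -0.82    0.0033] rows>= 3.0
```

>>> {"fn": "send_rows", "kwargs": {"motion": [{"tx": 0,"ty": 0,"tz": 0,"rx": 0.005,"ry": -0.205,"rz": 0.003,"gripper": 1},{"tx": 0,"ty": 0,"tz": 0,"rx": 0,"ry": -0.205,"rz": 0,"gripper": 1},{"tx": 0,"ty": 0,"tz": 0,"rx": 0,"ry": -0.205,"rz": 0,"gripper": 1},{"tx": 0,"ty": 0,"tz": 0,"rx": 0,"ry": -0.205,"rz": 0,"gripper": 1},{"tx": 0,"ty": 0,"tz": 0,"rx": 0,"ry": 0,"rz": 0,"gripper": 1}]}}

```text
time_s: 20.3
ee_pos: [532.8, 53.4, 239.9]
ee_rot: [-179.9, 24.9, 4.3]
force: [-0.3, 1.0, -3.7]
gripper_width: 62.1
gripper_force: 25.0
```

```bash
python3 -c "
from h import *
go(lane(39,90,25),tool_euler(0))"
```

```text
t 20.3 at [532.8  53.4 239.9] [-179.92   24.88    4.29] w 62.1 F [-0.3  1.  -3.7]
  shift total [0.058  0.001  0.2166] rows>= 2.0 | turn total [-0.0018 -0.0039  0.0019] rows>= 1.0
```

>>> {"fn": "send_rows", "kwargs": {"motion": [{"tx": 0.01,"ty": 0.001,"tz": 0.04,"rx": 0,"ry": -0.004,"rz": 0,"gripper": 1},{"tx": 0.016,"ty": 0,"tz": 0.055,"rx": 0,"ry": 0,"rz": 0,"gripper": 1},{"tx": 0.016,"ty": 0,"tz": 0.055,"rx": 0,"ry": 0,"rz": 0,"gripper": 1},{"tx": 0.016,"ty": 0,"tz": 0.045,"rx": 0,"ry": 0,"rz": 0,"gripper": 1},{"tx": 0,"ty": 0,"tz": 0.016,"rx": 0,"ry": 0,"rz": 0,"gripper": 1},{"tx": 0,"ty": 0,"tz": 0,"rx": 0,"ry": 0,"rz": 0,"gripper": 1}]}}

```text
time_s: 21.05
ee_pos: [513.6, 51.6, 135.6]
ee_rot: [-180.0, 24.8, 4.2]
force: [0.1, -1.4, -3.1]
gripper_width: 62.1
gripper_force: 25.0
```

```bash
python3 lid.py cheese w5 >/dev/null; python3 -c "
from h import *
go(lane(39,90,20),tool_euler(0))"
```

```text
t 21.1 at [514.3  51.7 136. ] [-179.96   24.71    4.2 ] w 61.7 F [-0.1  0.3 -2.4]
  shift total [0.0041 0.     0.0225] rows>= 1.0 | turn total [-0.0019 -0.0097 -0.0009] rows>= 1.0
```

View pics/w5.png

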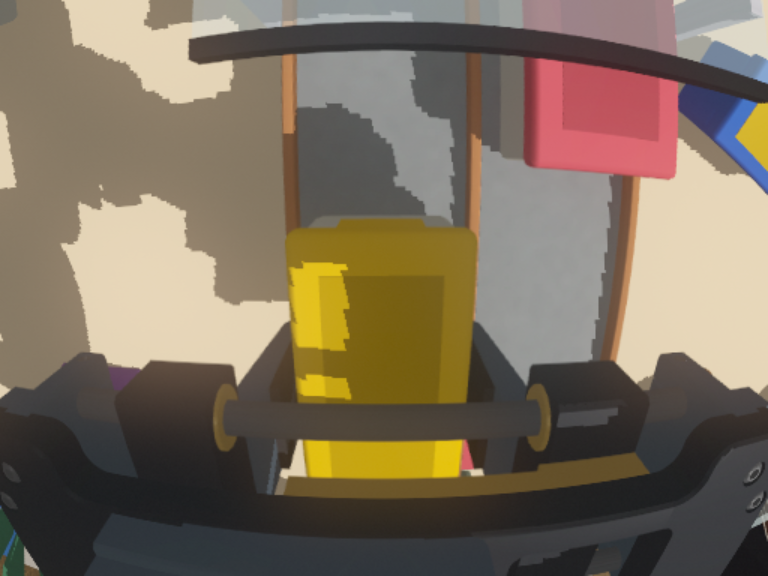

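The wrist view shows the cheese box centred between the walls: inner edges (297,200) and (468,200), lid centre about 382. The ham box lies under the guard with its uphill lid edge at (527,163)-(673,178). I'll check that it is home, and lower the cheese box.

```bash
cat > sy.py <<'E'
from h import *
def sy(px,h,f,s):
    n=R.from_euler('z',q[2]).apply([np.sin(np.radians(25)),0,np.cos(np.radians(25))]);o=lane(0,0,0)
    d=wrist_plane((np.array(px)+.5)/1.5-.5,f,s,(n,n@o+h))-o
    return np.c_[d@(lane(0,1,0)-o),d@(lane(1,0,0)-o)].round(1).tolist()
E
python3 -c "
from sy import *
from workcell import env
s=env.state();f=env.grab_frame('wrist')
print('ham lid end',sy([[530,164],[672,179],[600,173]],55,f,s))
print('lane in',sy([[297,200],[468,200]],0,f,s),'guard bar lower',sy([[400,49]],80,f,s))
"
```

```text
ham lid end [[170.2, -10.9], [169.6, -71.2], [168.9, -38.1]]
lane in [[151.5, 78.2], [151.6, -0.3]] guard bar lower [[201.4, 34.3]]
```

>>> {"fn": "send_rows", "kwargs": {"motion": [{"tx": 0,"ty": 0,"tz": 0.012,"rx": 0,"ry": -0.008,"rz": 0,"gripper": 1},{"tx": 0,"ty": 0,"tz": 0.008,"rx": 0,"ry": 0,"rz": 0,"gripper": 1},{"tx": 0,"ty": 0,"tz": 0.003,"rx": 0,"ry": 0,"rz": 0,"gripper": 1},{"tx": 0,"ty": 0,"tz": 0,"rx": 0,"ry": 0,"rz": 0,"gripper": 1}]}}

```text
time_s: 21.65
ee_pos: [510.3, 51.5, 126.3]
ee_rot: [-180.0, 24.9, 4.2]
force: [3.1, 0.8, 4.9]
gripper_width: 61.7
gripper_force: 25.0
```

>>> {"fn": "send_rows", "kwargs": {"motion": [{"tx": 0,"ty": 0,"tz": 0.002,"rx": 0,"ry": 0,"rz": 0,"gripper": 1},{"tx": 0,"ty": 0,"tz": 0,"rx": 0,"ry": 0,"rz": 0,"gripper": 1}]}}

```text
time_s: 21.9
ee_pos: [510.3, 51.5, 126.3]
ee_rot: [-180.0, 24.8, 4.2]
force: [3.6, 1.8, 10.0]
gripper_width: 61.6
gripper_force: 25.0
```

```bash
python3 -c "
from h import *
go(lane(39,90,19),tool_euler(0))"
```

```text
t 21.9 at [510.3  51.5 126.3] [-179.97   24.83    4.2 ] w 61.6 F [ 3.6  1.8 10. ]
  shift total [0.0033 0.0002 0.0034] rows>= 1.0 | turn total [-0.0014 -0.0057 -0.0009] rows>= 1.0
```

On the floor. I'll release, lift, and move behind it.

>>> {"fn": "send_rows", "kwargs": {"motion": [{"tx": 0,"ty": 0,"tz": 0,"rx": 0,"ry": 0,"rz": 0,"gripper": -1},{"tx": 0,"ty": 0,"tz": 0,"rx": 0,"ry": 0,"rz": 0,"gripper": -1},{"tx": 0,"ty": 0,"tz": 0,"rx": 0,"ry": 0,"rz": 0,"gripper": -1},{"tx": 0,"ty": 0,"tz": 0,"rx": 0,"ry": 0,"rz": 0,"gripper": -1},{"tx": 0,"ty": 0,"tz": -0.04,"rx": 0,"ry": 0,"rz": 0,"gripper": -1},{"tx": 0,"ty": 0,"tz": -0.06,"rx": 0,"ry": 0,"rz": 0,"gripper": -1},{"tx": 0,"ty": 0,"tz": -0.05,"rx": 0,"ry": 0,"rz": 0,"gripper": -1},{"tx": -0.04,"ty": 0,"tz": 0,"rx": 0,"ry": 0,"rz": 0,"gripper": 1},{"tx": -0.08,"ty": 0,"tz": 0,"rx": 0,"ry": 0,"rz": 0,"gripper": 1},{"tx": -0.08,"ty": 0,"tz": 0,"rx": 0,"ry": 0,"rz": 0,"gripper": 1},{"tx": 0,"ty": 0,"tz": 0,"rx": 0,"ry": 0,"rz": 0,"gripper": 1},{"tx": 0,"ty": 0,"tz": 0,"rx": 0,"ry": 0,"rz": 0,"gripper": 1}]}}

```text
time_s: 23.4
ee_pos: [450.7, 47.0, 234.0]
ee_rot: [-180.0, 25.0, 4.2]
force: [-0.8, 0.4, -0.2]
gripper_width: 44.2
gripper_force: 0.0
```

```bash
python3 -c "
from h import *
go(lane(39.5,-10,30),tool_euler(0))"
```

```text
t 23.4 at [450.7  47.  234. ] [-179.97   25.02    4.17] w 44.2 F [-0.8  0.4 -0.2]
  shift total [ 0.0027 -0.0008  0.1261] rows>= 2.0 | turn total [-0.0018  0.0005 -0.0018] rows>= 1.0
```

>>> {"fn": "send_rows", "kwargs": {"motion": [{"tx": 0,"ty": 0,"tz": 0.04,"rx": 0,"ry": 0,"rz": 0,"gripper": 1},{"tx": 0,"ty": 0,"tz": 0.05,"rx": 0,"ry": 0,"rz": 0,"gripper": 1},{"tx": 0,"ty": 0,"tz": 0.036,"rx": 0,"ry": 0,"rz": 0,"gripper": 1},{"tx": 0.01,"ty": 0,"tz": 0,"rx": 0,"ry": 0,"rz": 0,"gripper": 1},{"tx": 0.015,"ty": 0,"tz": 0,"rx": 0,"ry": 0,"rz": 0,"gripper": 1},{"tx": 0.015,"ty": 0,"tz": 0,"rx": 0,"ry": 0,"rz": 0,"gripper": 1},{"tx": 0.015,"ty": 0,"tz": 0,"rx": 0,"ry": 0,"rz": 0,"gripper": 1},{"tx": 0.015,"ty": 0,"tz": 0,"rx": 0,"ry": 0,"rz": 0,"gripper": 1},{"tx": 0.015,"ty": 0,"tz": 0,"rx": 0,"ry": 0,"rz": 0,"gripper": 1},{"tx": 0.015,"ty": 0,"tz": 0,"rx": 0,"ry": 0,"rz": 0,"gripper": 1}]}}

```text
time_s: 24.65
ee_pos: [469.2, 48.4, 155.8]
ee_rot: [-180.0, 25.1, 4.2]
force: [-0.7, -0.4, 1.4]
gripper_width: 0.6
gripper_force: 0.4
```

>>> {"fn": "send_rows", "kwargs": {"motion": [{"tx": 0.016,"ty": 0,"tz": 0,"rx": 0,"ry": 0,"rz": 0,"gripper": 1},{"tx": 0.016,"ty": 0,"tz": 0,"rx": 0,"ry": 0,"rz": 0,"gripper": 1},{"tx": 0.016,"ty": 0,"tz": 0,"rx": 0,"ry": 0,"rz": 0,"gripper": 1},{"tx": 0.016,"ty": 0,"tz": 0,"rx": 0,"ry": 0,"rz": 0,"gripper": 1},{"tx": 0.016,"ty": 0,"tz": 0,"rx": 0,"ry": 0,"rz": 0,"gripper": 1},{"tx": 0.016,"ty": 0,"tz": 0,"rx": 0,"ry": 0,"rz": 0,"gripper": 1},{"tx": 0.016,"ty": 0,"tz": 0,"rx": 0,"ry": 0,"rz": 0,"gripper": 1},{"tx": 0.016,"ty": 0,"tz": 0,"rx": 0,"ry": 0,"rz": 0,"gripper": 1},{"tx": 0.016,"ty": 0,"tz": 0,"rx": 0,"ry": 0,"rz": 0,"gripper": 1},{"tx": 0.016,"ty": 0,"tz": 0,"rx": 0,"ry": 0,"rz": 0,"gripper": 1}]}}

```text
time_s: 25.9
ee_pos: [541.5, 53.7, 121.8]
ee_rot: [-180.0, 25.1, 4.2]
force: [-1.0, -0.9, 0.1]
gripper_width: 0.6
gripper_force: 0.4
```

```bash
python3 -c "
from h import *
go(lane(39.5,150,30),tool_euler(0))"
```

```text
t 25.9 at [541.5  53.7 121.8] [-179.97   25.06    4.17] w 0.6 F [-1.  -0.9  0.1]
  shift total [ 0.0628 -0.0011 -0.0003] rows>= 1.0 | turn total [-0.0018  0.0021 -0.0018] rows>= 1.0
```

>>> {"fn": "send_rows", "kwargs": {"motion": [{"tx": 0.012,"ty": 0,"tz": 0,"rx": 0,"ry": 0,"rz": 0,"gripper": 1},{"tx": 0.012,"ty": 0,"tz": 0,"rx": 0,"ry": 0,"rz": 0,"gripper": 1},{"tx": 0.012,"ty": 0,"tz": 0,"rx": 0,"ry": 0,"rz": 0,"gripper": 1},{"tx": 0.012,"ty": 0,"tz": 0,"rx": 0,"ry": 0,"rz": 0,"gripper": 1},{"tx": 0,"ty": 0,"tz": 0,"rx": 0,"ry": 0,"rz": 0,"gripper": 1}]}}

```text
time_s: 26.52
ee_pos: [563.1, 55.2, 111.5]
ee_rot: [-180.0, 25.1, 4.2]
force: [-0.7, 0.0, 0.2]
gripper_width: 0.6
gripper_force: 0.0
```

>>> {"fn": "send_rows", "kwargs": {"motion": [{"tx": 0.005,"ty": 0,"tz": 0,"rx": 0,"ry": 0,"rz": 0,"gripper": 1},{"tx": 0.005,"ty": 0,"tz": 0,"rx": 0,"ry": 0,"rz": 0,"gripper": 1},{"tx": 0.005,"ty": 0,"tz": 0,"rx": 0,"ry": 0,"rz": 0,"gripper": 1},{"tx": 0,"ty": 0,"tz": 0,"rx": 0,"ry": 0,"rz": 0,"gripper": 1}]}}

```text
time_s: 27.02
ee_pos: [569.5, 55.7, 108.7]
ee_rot: [-180.0, 25.1, 4.2]
force: [-0.1, 0.1, 0.4]
gripper_width: 0.4
gripper_force: 0.4
```

```bash
python3 -c "
from h import *
go(lane(39.5,150,30),tool_euler(0))"
```

```text
t 27.025 at [569.5  55.7 108.7] [-179.97   25.08    4.17] w 0.4 F [-0.1  0.1  0.4]
  shift total [ 0.0009 -0.0012 -0.0002] rows>= 1.0 | turn total [-0.0017  0.0025 -0.0018] rows>= 1.0
```

>>> {"fn": "send_rows", "kwargs": {"motion": [{"tx": 0.004,"ty": 0,"tz": 0,"rx": 0,"ry": 0,"rz": 0,"gripper": 1},{"tx": 0.003,"ty": 0,"tz": 0,"rx": 0,"ry": 0,"rz": 0,"gripper": 1},{"tx": 0,"ty": 0,"tz": 0,"rx": 0,"ry": 0,"rz": 0,"gripper": 1}]}}

```text
time_s: 27.4
ee_pos: [569.5, 55.5, 108.8]
ee_rot: [180.0, 25.5, 4.2]
force: [-8.2, -1.4, 8.7]
gripper_width: 0.4
gripper_force: 5.5
```

>>> {"fn": "send_rows", "kwargs": {"motion": [{"tx": 0.003,"ty": 0,"tz": 0,"rx": 0,"ry": 0,"rz": 0,"gripper": 1},{"tx": 0,"ty": 0,"tz": 0,"rx": 0,"ry": 0,"rz": 0,"gripper": 1}]}}

```text
time_s: 27.65
ee_pos: [569.6, 55.3, 108.8]
ee_rot: [180.0, 25.7, 4.2]
force: [-10.7, -1.4, 10.9]
gripper_width: 0.6
gripper_force: 7.4
```

```bash
python3 -c "
from h import *
go(lane(39.5,150,30),tool_euler(0))"
```

```text
t 27.65 at [569.6  55.3 108.8] [179.98  25.7    4.16] w 0.6 F [-10.7  -1.4  10.9]
  shift total [ 0.0009 -0.0019  0.    ] rows>= 1.0 | turn total [-0.0003  0.0234 -0.0021] rows>= 1.0
```

The box is blocked at the same s ≈ 149.6 mm as the ham box, so it is home. I'll back off, lift, and verify with the wrist camera.

>>> {"fn": "send_rows", "kwargs": {"motion": [{"tx": -0.01,"ty": 0,"tz": 0,"rx": 0,"ry": 0,"rz": 0,"gripper": 1},{"tx": -0.05,"ty": 0,"tz": 0,"rx": 0,"ry": 0,"rz": 0,"gripper": 1},{"tx": -0.06,"ty": 0,"tz": -0.04,"rx": 0,"ry": 0,"rz": 0,"gripper": 1},{"tx": -0.06,"ty": 0,"tz": -0.06,"rx": 0,"ry": 0,"rz": 0,"gripper": 1},{"tx": 0,"ty": -0.03,"tz": -0.04,"rx": 0,"ry": 0,"rz": 0,"gripper": 1},{"tx": 0,"ty": 0,"tz": 0,"rx": 0,"ry": 0,"rz": 0,"gripper": 1},{"tx": 0,"ty": 0,"tz": 0,"rx": 0,"ry": 0,"rz": 0,"gripper": 1}]}}

```text
time_s: 28.52
ee_pos: [520.9, 66.9, 207.0]
ee_rot: [-180.0, 25.1, 4.2]
force: [-0.2, 0.4, -0.7]
gripper_width: 0.6
gripper_force: 0.0
```

```bash
python3 -c "
from sy import *
from workcell import env
s=env.state();f=env.grab_frame('wrist');im=f['frame']
H,S,V=cv2.split(cv2.cvtColor(im,cv2.COLOR_RGB2HSV))
for nm,m in (('ham',((H<8)|(H>168))&(S>90)),('cheese',(H>18)&(H<32)&(S>140))):
    n,l,st,ce=cv2.connectedComponentsWithStats((m&(V>50)).astype(np.uint8))
    for k in range(1,n):
        if st[k,4]>300:
            p=np.argwhere(l==k)[:,::-1]; w=np.array(sy((p+.5)*1.5-.5,55,f,s)).astype(np.float32);print(nm,ce[k].round(),'min s,Y',w.min(0),'max',w.max(0),cv2.minAreaRect(w))
"
```

```text
ham [377.  57.] min s,Y [166.5 -72.2] max [208.1  -8.1] ((187.3000030517578, -40.14999771118164), (64.09998321533203, 41.599998474121094), 90.0)
ham [346. 237.] min s,Y [ 16.8 -52.3] max [56.9  5.9] ((36.824310302734375, -23.29557228088379), (39.9688720703125, 58.24149703979492), 0.3769419491291046)
ham [ 90. 249.] min s,Y [ 20.3 184.7] max [ 34.2 225.8] ((27.249996185302734, 205.24998474121094), (13.899999618530273, 41.099998474121094), 0.0)
cheese [275.  51.] min s,Y [166.4   8.3] max [207.6  69.7] ((186.91116333007812, 39.04977035522461), (40.762203216552734, 61.81800079345703), 0.9469549655914307)
cheese [487.  76.] min s,Y [ 162.4 -188. ] max [ 216.3 -117. ] ((188.9399871826172, -154.22000122070312), (66.27705383300781, 35.687652587890625), 63.4349250793457)
cheese [290. 233.] min s,Y [36.7 12.6] max [56.4 40.1] ((46.58668899536133, 26.347309112548828), (19.782419204711914, 27.371097564697266), 0.42440301179885864)
cheese [257. 324.] min s,Y [-60.9 -17.9] max [-38.1 131.9] ((-49.87439727783203, 57.058128356933594), (22.778995513916016, 149.73631286621094), 0.5224447250366211)
```

```bash
python3 -c "
from workcell import env
print(env.job_done())"
```

```text
the job is handed in; nothing more can be done
None
```

Both boxes are in their own lanes, lid up and flat; each was pushed until it stopped against the end, the arm is clear, and the job was handed in at about 29 s with no verdict shown.

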